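# Find the socket for the busbar joint

### The job

Push the black clamp grip on the busbar jig all the way to its end stop against the copper bar, and only then find out which of the two look-alike sockets on the rubber mat fits the hex nut of the joint: try them, stand one that does not fit back upright on the mat, and push the fitting one fully down over the nut until it rests on the washer. Finish while still gripping that socket on the nut, without letting go; leave the slim socket and all the other things lying around where they are.

Things in the scene. Friction and masses are not known exactly. Their poses are not given: they have to be found in the camera images.
- clamp (a joint): travel of the jig's clamp slide in m: 0 is fully open, 0.060 is the end stop, where its jaw bears on the edge of the copper bar. It slides along the jig's +x (the x of nut_seat), needs about 2 N and stays where it is left
- clamp_grip (a point): point on the axis of the clamp's black upright grip, 22 x 22 mm and 50 mm tall, 18 mm below its top and 43 mm above the jig's 20 mm thick base plate. Its faces are square to the jig's x and y; it moves along the jig's x. When home its axis is 23 mm from the edge of the copper bar
- nut_seat (a point): centre of the top of the washer (50 mm across) under the fixed hex nut on the jig's copper bars, 39 mm above the table: the socket's mouth comes to rest here. Nut 30 mm across flats, 16 mm tall, its top 3 mm tapered to 25 mm; a 16 mm stud ends 26 mm above this point. z up; two of the nut's flats are square to x. Bars (60 mm wide) run along y; the clamp grip is 100 mm along +y, 53 to 113 mm along -x
- socket_a_grip (a point): one of two look-alike sockets: steel barrel 44 mm across, 48 mm tall, standing mouth down anywhere on the mat, with a square adapter shank 19 x 19 mm, 46 mm tall fixed on top (about 350 g in all). This point: the shank's centre, 23 mm above the barrel, 71 mm above the mouth. z up; x and y are square to the shank's flats. Which of the two fits is not told and cannot be seen from outside
- socket_b_grip (a point): the other of two look-alike sockets: steel barrel 44 mm across, 48 mm tall, standing mouth down anywhere on the mat, with a square adapter shank 19 x 19 mm, 46 mm tall fixed on top (about 350 g in all). This point: the shank's centre, 23 mm above the barrel, 71 mm above the mouth. z up; x and y are square to the shank's flats. Which of the two fits is not told and cannot be seen from outside
- socket_a_mouth (a point): centre of the mouth (lower end) of socket a, same axes as its shank point. The mouth is a hexagon 32 mm deep, two of its six flats square to x. One socket's mouth is 2 mm wider across flats than the nut; the other's is 3 mm too narrow and stops on the nut's top, about 14 mm above the washer
- socket_b_mouth (a point): centre of the mouth (lower end) of socket b, same axes as its shank point. The mouth is a hexagon 32 mm deep, two of its six flats square to x. One socket's mouth is 2 mm wider across flats than the nut; the other's is 3 mm too narrow and stops on the nut's top, about 14 mm above the washer
- mat: fixed black rubber mat 140 x 230 x 4 mm on the table (x its short side, y its long side), on which the sockets stand; origin at the centre of its underside
- slim_socket_grip (a point): slim socket on the mat, only 28 mm across (barrel 48 mm tall, same 19 mm square shank 46 mm tall): clearly smaller than the nut; leave it alone. This point is the centre of its shank, 71 mm above its foot
- insulator: bystander: black ribbed stand-off insulator, 72 mm across, 128 mm tall, standing; origin under its centre
- copper_offcut: bystander: flat copper offcut 100 x 40 x 10 mm lying between mat and jig; origin under its centre
- spanner: bystander: steel spanner 180 mm long lying flat on the table
- grease_tin: bystander: white-capped grease jar 56 mm across, 90 mm tall, standing; origin under its centre
- washer: bystander: loose steel washer 40 mm across, 5 mm thick; origin under its centre
- bolt_cup: bystander: grey cup 70 mm across, 60 mm tall; origin under its centre

How it is judged:
By the outcome, as a careful person would: the job done as asked, in the order asked, and still so for the second after the job is handed in, while the arm keeps its last pose, push and grip.
It also fails if it takes over 67 s, if anything falls off the work surface, if the arm or the gripper's body presses on something with over 40 N, if the wrist force passes 120 N, or if a joint passes its speed limit or range.

### The arm

A 7-joint arm with a two-finger parallel gripper is mounted at the origin on the work surface. World frame = base frame: x ahead of the robot, y to its left, z up, the work surface at z = 0. Lengths are in m, angles in rad, forces in N, time in s.
With the tool pointing down it reaches from about 0.4 to 0.9 m from the base axis. Payload 5.6 kg.
Tool frame: the origin (TCP) lies at the very end of the fingers, on their centre line; the grasp point (between the pads) lies 19 mm behind it; z points along the fingers, y is the direction in which the jaws open and shut (so a half turn about z gives the same grasp; the last joint's range is limited). The gripper opens to 92 mm and grips with 3 to 60 N. Pads are 20 mm wide; open, the fingers measure 128 mm over their backs; the gripper's body (75 mm by 189 mm) begins 69 mm behind the grasp point.
Start: joints at [-1.257, 0.468, -0.012, 1.603, 0.006, 1.071, -0.056], TCP at [0.227, 0.609, 0.191] pointing down, gripper open.
Joint ranges: [-2.53, 2.53], [-0.31, 2.02], [-1.57, 1.55], [0.28, 2.44], [-1.29, 4.43], [0.15, 1.84], [-2.92, 2.92]. Speed limits (rad/s): [2.57, 2.57, 3.14, 3.14, 3.14, 3.14, 3.14].

### API

Orientations are given as a rotation vector (axis times angle).
In Python, from station import sense, get_image, camera_model, close_job gives the robot as it stands.
- The arm moves only by the tool play_rows, never from a script. Its argument "steps" is a list of rows, each a list of 7 numbers: the shift along the tool's x, y, z in mm, then the turn, a rotation vector about the tool's x, y, z in rad, then the opening, from -1 (shut) to 1 (fully open), so that 0 is half open. In form: [[tx, ty, tz, wx, wy, wz, claw], ...]. A call has 1 to 5 rows; each row is the pose to reach, as a shift and turn from the pose measured when the call began, along the tool's axes at that moment; what a row does not reach only later rows make up. A row lasts 1/12 s, in which the tool goes at most 41.7 mm and 7.16 degrees, less where a joint would pass 70% of its speed; a pose out of reach is approached as far as the arm can. A call with a gripper value outside its range is refused whole. The fingers move at their own pace and stop on an object; "grip_force" is the grip in N (left out, the last holds). Time passes only in rows, so rows that repeat a pose let the fingers close. It gives the time, the measured TCP pose, the force and the opening at its end, in the units of the state.
- sense(): the state, without advancing time (a new reading comes with each control period).
- get_image(name): name is "scene" or "top" or "wrist"; returns (picture, depth): 480x640x3 uint8, blue, green, red; 480x640 float32, m along the optical axis (not along the pixel's ray), 0 where there is no reading.
- camera_model(name): a dict with "camera_matrix" (3x3 intrinsics, pixels), "eye" and "orientation" of the camera in the world. Camera axes: x right, y up, looking along -z (the intrinsics and any distortion apply to the point x, -y, -z); pixel columns grow to the right and rows downward; lengths in m; the calibration is good to about 2 mm. The wrist camera is an equidistant fisheye: a pixel r from the principal point sees the ray r / f radians off the axis. A picture is of the moment at which its call begins: read the wrist's pose just before it. camera_model takes no time and is no camera call; for the wrist camera it gives the pose at the moment of the call.
- close_job(): hands the job in, once; it reports no verdict.
The state is a dict: "clock": time; "joints": joint angles; "qvel": joint speeds; "effort": joint torques, N m; "ee_pos": TCP position; "ee_rot": TCP orientation; "ft_force": force on the tool from outside, world axes, zero at the start; "moment": the same for the moment, N m; "finger_gap": finger opening in m.
Only numpy, scipy, OpenCV 4.12 (cv2) and the standard library are available. Lean on these libraries where they do the work, as an engineer would, in place of code of your own. Each camera call takes 0.05 s, during which the arm holds its last target.

## Working session

There is one attempt and no reset: what is moved stays moved. The work goes in short steps, Python scripts to look and compute and a tool call to move; the robot and the scene stay as the last step left them, time stands still between calls to the robot, and variables do not carry over. Pictures are saved under pics/ and viewed, and the job is handed in when it is done.

Besides the shell and the picture viewer there is one more tool, called after "Request:" as name(argument=value, ...) on one line, values as JSON. play_rows: Moves the arm, as the interface text tells. Its arguments: {"type":"object","properties":{"steps":{"type":"array","items":{"type":"array","items":{"type":"number"}}},"grip_force":{"type":"number"}},"required":["steps"]}

```bash
ls; mkdir -p pics; python3 - <<'E'
from station import *
import cv2
print(sense())
for n in ("scene","top"):
    im,d=get_image(n); cv2.imwrite(f"pics/{n}0.png",im); 
    import numpy as np; np.save(f"pics/{n}0.npy",d); print(n,camera_model(n))
E
```

```text
pics
{'clock': 0.0, 'joints': array([-1.25698341,  0.46837678, -0.01157163,  1.60360367,  0.0059905 ,
        1.07133301, -0.05633514]), 'qvel': array([-0.00020476,  0.00083644, -0.00045891,  0.00023147, -0.00188797,
       -0.0011314 , -0.00071416]), 'effort': array([-7.20911175e-04, -5.20572782e+01, -1.26490602e-02, -2.43751878e+01,
       -5.65705227e-02,  1.69650593e-02,  1.39688523e-04]), 'ee_pos': array([0.22691408, 0.6084734 , 0.19014885]), 'ee_rot': array([-5.57683977e-01, -3.09151785e+00,  2.63478939e-03]), 'ft_force': array([-0.43297222, -0.68346463, -0.23892549]), 'moment': array([-0.02424383,  0.02959078, -0.08009956]), 'finger_gap': 0.09181355944652683}
scene {'camera_matrix': array([[589.85226579,   0.        , 311.28606982],
       [  0.        , 589.85226579, 237.1862592 ],
       [  0.        ,   0.        ,   1.        ]]), 'eye': array([ 1.47712841, -0.03109891,  0.78726217]), 'orientation': array([0.69655273, 0.69075308, 1.42033063])}
top {'camera_matrix': array([[433.6388425 ,   0.        , 319.87539727],
       [  0.        , 433.6388425 , 237.56026171],
       [  0.        ,   0.        ,   1.        ]]), 'eye': array([ 0.50689895, -0.02251695,  1.06970778]), 'orientation': array([ 0.06242661, -0.05879594, -1.59509119])}
```

View pics/scene0.png

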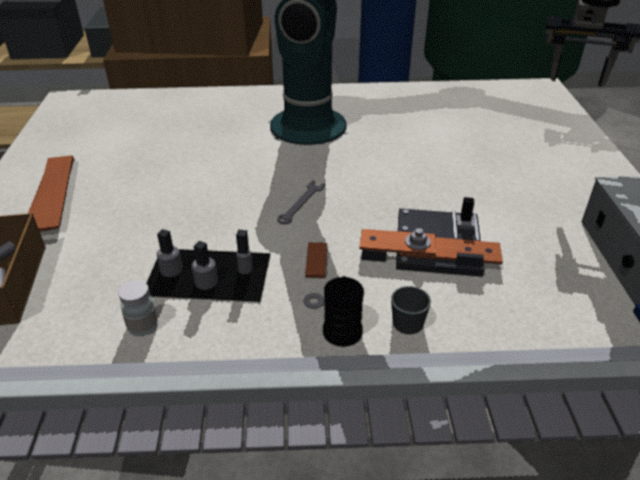

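View pics/top0.png

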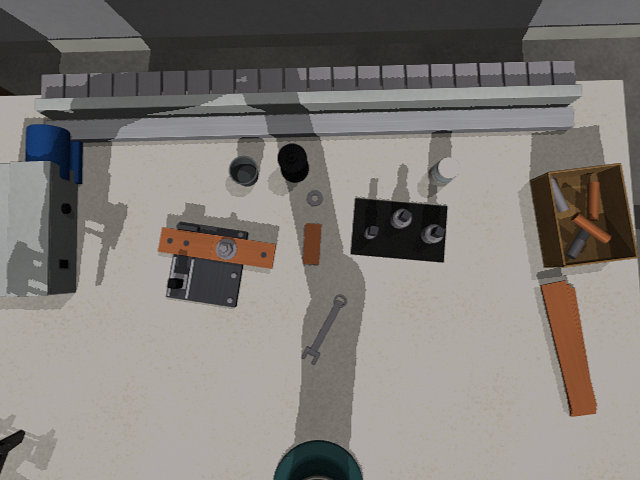

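The scene picture shows the three sockets on the mat at (170,262), (204,272) and (243,260, slim), the nut at (419,237) and the black grip at (467,212). In the top picture the nut is at (226,248), the grip at (176,283), and the sockets at (402,217), (433,233) and (372,232, slim). I'll enlarge both views and measure these points.

```bash
cat > h.py <<'E'
import numpy as np, cv2
from scipy.spatial.transform import Rotation as R
from station import *
def ray(cm,u,v):
    K=cm["camera_matrix"]; u=np.asarray(u,float); v=np.asarray(v,float)
    d=np.stack([(u-K[0,2])/K[0,0],-(v-K[1,2])/K[1,1],-np.ones_like(u)],-1)
    return d@R.from_rotvec(cm["orientation"]).as_matrix().T
def cloud(cm,d):
    v,u=np.mgrid[0:480,0:640]; return cm["eye"]+ray(cm,u,v)*d[...,None]
def onplane(cm,u,v,z):
    r=ray(cm,u,v); return cm["eye"]+r*((z-cm["eye"][2])/r[...,2])[...,None]
def proj(cm,P):
    p=(np.asarray(P)-cm["eye"])@R.from_rotvec(cm["orientation"]).as_matrix()
    K=cm["camera_matrix"]; return np.stack([K[0,2]+K[0,0]*p[...,0]/-p[...,2],K[1,2]+K[1,1]*-p[...,1]/-p[...,2]],-1)
E
python3 - <<'E'
from h import *
for n,rs in (("top",[(150,200,310,270+0),]),):
    pass
t=cv2.imread("pics/top0.png"); s=cv2.imread("pics/scene0.png")
a=cv2.resize(t[215:315,150:290],None,fx=5,fy=5,interpolation=cv2.INTER_CUBIC); cv2.imwrite("pics/c1.png",a)
a=cv2.resize(t[190:270,340:460],None,fx=6,fy=6,interpolation=cv2.INTER_CUBIC); cv2.imwrite("pics/c2.png",a)
a=cv2.resize(s[190:280,350:510],None,fx=5,fy=5,interpolation=cv2.INTER_CUBIC); cv2.imwrite("pics/c3.png",a)
a=cv2.resize(s[220:305,145:275],None,fx=6,fy=6,interpolation=cv2.INTER_CUBIC); cv2.imwrite("pics/c4.png",a)
d=np.load("pics/top0.npy"); cm=camera_model("top"); P=cloud(cm,d)
for uv in [(330,300),(226,248),(226,240),(176,283),(175,276),(400,217),(403,212),(433,233),(372,232),(200,240),(420,240),(210,295),(290,155)]:
    print(uv,P[uv[1],uv[0]].round(4))
ds=np.load("pics/scene0.npy"); cs=camera_model("scene"); P=cloud(cs,ds)
for uv in [(165,236),(170,260),(201,247),(242,236),(467,203),(419,230),(200,330),(240,290)]:
    print(uv,P[uv[1],uv[0]].round(4))
E
```

```text
(330, 300) [ 0.4358 -0.042   0.0032]
(226, 248) [0.5654 0.1967 0.0677]
(226, 240) [0.5862 0.2028 0.0388]
(176, 283) [0.4879 0.3086 0.0793]
(175, 276) [0.5037 0.3262 0.0337]
(400, 217) [ 0.6248 -0.2046  0.0892]
(403, 212) [ 0.6349 -0.2102  0.0978]
(433, 233) [ 0.5864 -0.278   0.0888]
(372, 232) [ 0.5913 -0.1386  0.0993]
(200, 240) [0.5888 0.2686 0.0256]
(420, 240) [ 0.5766 -0.2668  0.0062]
(210, 295) [0.4561 0.2461 0.0219]
(290, 155) [0.7645 0.0403 0.1269]
(165, 236) [ 0.6043 -0.285   0.098 ]
(170, 260) [ 0.6104 -0.2836  0.0435]
(201, 247) [ 0.6373 -0.2143  0.0957]
(242, 236) [ 0.6078 -0.1408  0.0952]
(467, 203) [0.4981 0.3138 0.0768]
(419, 230) [0.5718 0.2025 0.0682]
(200, 330) [ 0.7555 -0.2149  0.0016]
(240, 290) [ 0.6594 -0.1493  0.0047]
```

View pics/c1.png

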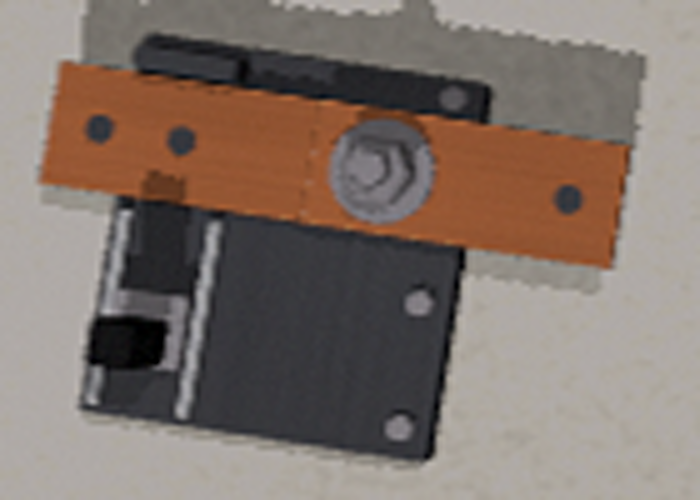

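View pics/c2.png

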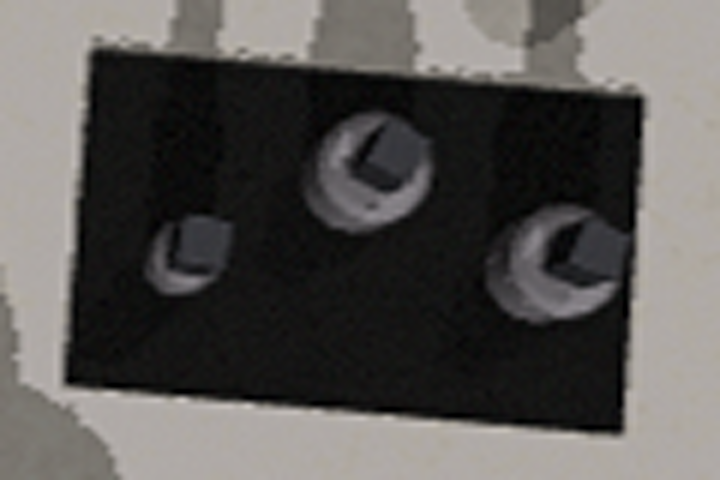

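View pics/c3.png

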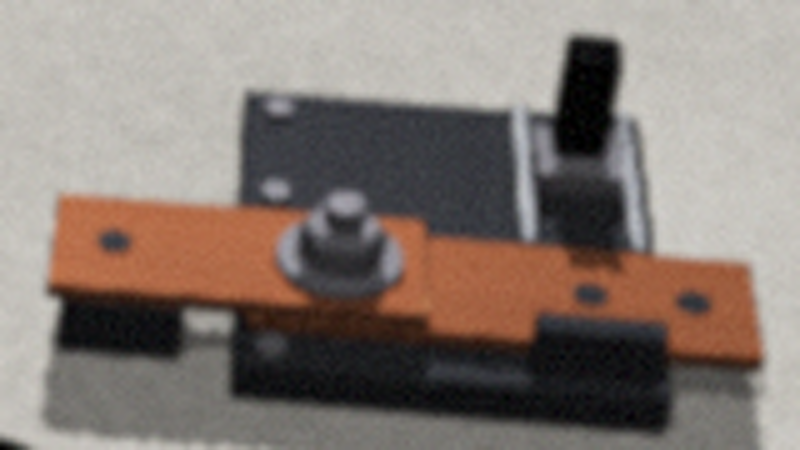

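View pics/c4.png

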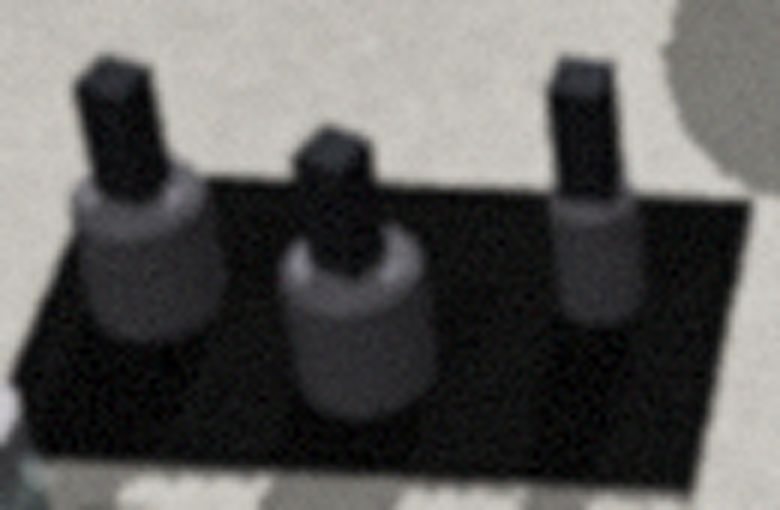

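The enlargements show the copper bars running along y with about 8° of tilt in the picture, and both shanks turned independently of each other. Each barrel top also has a small dark dot, which may mark the hex phase. Next I'll measure the jig axes, nut, grip and shank tops.

```bash
python3 - <<'E'
from h import *
t=cv2.imread("pics/top0.png"); cm=camera_model("top"); d=np.load("pics/top0.npy");P=cloud(cm,d)
hsv=cv2.cvtColor(t,cv2.COLOR_BGR2HSV)
m=cv2.inRange(hsv,(5,120,90),(20,255,255)); m[:, :150]=0; m[:,290:]=0
m[:215]=0;m[315:]=0
cs,_=cv2.findContours(m,cv2.RETR_EXTERNAL,cv2.CHAIN_APPROX_NONE)
c=max(cs,key=cv2.contourArea)
r=cv2.minAreaRect(c); b=cv2.boxPoints(r); print(r); W=onplane(cm,b[:,0],b[:,1],0.034); print(W.round(4))
# long edges by line fits
hull=cv2.convexHull(c)[:,0,:]
x0=b[:,0]
cols=range(170,270,2)
lo=[];hi=[]
for u in cols:
    vs=np.where(m[:,u])[0]
    hi.append((u,vs.min()-.5)); lo.append((u,vs.max()+.5))
for nm,e in (("far",hi),("near",lo)):
    e=np.array(e); w=onplane(cm,e[:,0],e[:,1],0.034)
    vx,vy,cx,cy=cv2.fitLine(w[:,:2].astype(np.float32),cv2.DIST_HUBER,0,.01,.01).ravel(); print(nm,np.degrees(np.arctan2(vy,vx)),cx,cy)
# heights along bar
for u,v in [(170,243),(180,240),(190,241),(205,243),(210,247),(245,255),(265,255)]: print(P[v,u].round(4))
# nut stud cloud (scene + top)
for n in("top","scene"):
    q=camera_model(n); Q=cloud(q,np.load(f"pics/{n}0.npy"))
    def sel(cx,cy,rad,z0,z1):
        s=(abs(Q[...,0]-cx)<rad)&(abs(Q[...,1]-cy)<rad)&(Q[...,2]>z0)&(Q[...,2]<z1); return Q[s]
    for nm,a in (("stud",(.565,.2,.03,.06,.075)),("grip",(.488,.31,.03,.07,.09)),("midshank",(.62,-.21,.035,.09,.11)),("rightshank",(.59,-.283,.035,.09,.11)),("slim",(.59,-.14,.03,.09,.11)),("washer",(.565,.2,.04,.0365,.043))):
        s=sel(*a)
        if len(s): print(n,nm,len(s),s.mean(0).round(4),((s.max(0)+s.min(0))/2).round(4),np.ptp(s,0).round(3))
E
```

```text
((216.661376953125, 247.42420959472656), (115.26052856445312, 24.970643997192383), 8.530765533447266)
[[0.5638 0.3673 0.034 ]
 [0.6229 0.3586 0.034 ]
 [0.5749 0.0854 0.034 ]
 [0.5161 0.0952 0.034 ]]
far 80.146545 0.59844273 0.22065231
near 79.98532 0.53825444 0.22108358
[0.5829 0.339  0.0316]
[0.5897 0.3156 0.0295]
[0.5867 0.2916 0.0294]
[0.5811 0.2562 0.0267]
[0.5711 0.244  0.0273]
[0.5493 0.1579 0.0389]
[0.5481 0.1106 0.0372]
top stud 42 [0.5656 0.2035 0.0654] [0.5657 0.2017 0.0647] [0.014 0.026 0.009]
top grip 108 [0.4879 0.3171 0.0807] [0.488  0.3183 0.0785] [0.023 0.023 0.016]
top midshank 78 [ 0.6283 -0.2153  0.0985] [ 0.6281 -0.2159  0.0963] [0.023 0.024 0.012]
top rightshank 79 [ 0.5898 -0.2885  0.0988] [ 0.5896 -0.2895  0.0976] [0.023 0.022 0.012]
top slim 74 [ 0.5965 -0.1415  0.0989] [ 0.5968 -0.1421  0.0981] [0.021 0.021 0.008]
top washer 507 [0.5629 0.1966 0.039 ] [0.5646 0.1997 0.0397] [0.069 0.079 0.006]
scene stud 45 [0.5716 0.2027 0.064 ] [0.5715 0.2032 0.0643] [0.02  0.016 0.008]
scene grip 108 [0.4958 0.317  0.0777] [0.4924 0.3179 0.0766] [0.025 0.023 0.013]
scene midshank 111 [ 0.6347 -0.2161  0.0961] [ 0.6333 -0.2168  0.0955] [0.026 0.025 0.011]
scene rightshank 102 [ 0.5962 -0.2894  0.0963] [ 0.595  -0.2901  0.0955] [0.024 0.023 0.011]
scene slim 95 [ 0.6032 -0.142   0.0964] [ 0.6013 -0.1422  0.0957] [0.021 0.021 0.01 ]
scene washer 277 [0.5757 0.1973 0.0383] [0.5709 0.1985 0.0397] [0.067 0.077 0.006]
```

```bash
cat >> h.py <<'E'
def tgt(pos,jawdeg,s=None):
    """row (mm, rad) from the present pose to TCP pos, tool down, jaw axis (tool y) along world angle jawdeg (mod 180)"""
    s=s or sense(); R0=R.from_rotvec(s["ee_rot"])
    best=None
    for k in (0,180):
        a=np.radians(jawdeg+k); y=np.array([np.cos(a),np.sin(a),0]); z=np.array([0,0,-1.]); x=np.cross(y,z)
        w=(R0.inv()*R.from_matrix(np.stack([x,y,z],1))).as_rotvec()
        if best is None or np.linalg.norm(w)<np.linalg.norm(best): best=w
    sh=R0.inv().apply(np.asarray(pos)-s["ee_pos"])*1000
    print("row",sh.round(1),best.round(4),"dist",np.linalg.norm(sh).round(1),"deg",np.degrees(np.linalg.norm(best)).round(1),"q7",s["joints"][6].round(2))
    return sh,best
def tip():
    s=sense(); M=R.from_rotvec(s["ee_rot"]).as_matrix(); print("t",round(s["clock"],2),"tcp",s["ee_pos"].round(4),"jaw",np.degrees(np.arctan2(M[1,1],M[0,1])).round(2),"zax",M[:,2].round(3),"F",s["ft_force"].round(1),"gap",round(s["finger_gap"],4)); return s
E
python3 - <<'E'
from h import *
tip(); tgt((.488,.317,.17),80.07)
print(camera_model("wrist")); M=R.from_rotvec(sense()["ee_rot"]).as_matrix();print(M.T@(camera_model("wrist")["eye"]-sense()["ee_pos"]))
E
```

```text
t 0.1 tcp [0.2269 0.6085 0.1902] jaw 69.55 zax [-0.    -0.002 -1.   ] F [0.  0.2 0.7] gap 0.0923
row [-346.5 -181.9   20.6] [-0.0016 -0.     -0.1835] dist 391.9 deg 10.5 q7 -0.06
{'camera_matrix': array([[371.64829954,   0.        , 319.21911741],
       [  0.        , 371.64829954, 243.83033976],
       [  0.        ,   0.        ,   1.        ]]), 'eye': array([0.15988062, 0.63324966, 0.38273089]), 'orientation': array([-0.22467821, -0.15518688,  1.20741629])}
[ 0.07140969 -0.00053724 -0.19251778]
```

Request:
play_rows(steps=[[-36, -19, 2, 0, 0, -0.02, 1], [-72, -38, 4, 0, 0, -0.04, 1], [-108, -57, 6, 0, 0, -0.06, 1], [-144, -76, 8, 0, 0, -0.08, 1], [-180, -95, 10, 0, 0, -0.1, 1]])

```text
clock: 0.52
ee_pos: [0.3631, 0.4548, 0.18]
ee_rot: [-0.4, -3.115, 0.003]
ft_force: [0.2, 0.0, -0.4]
finger_gap: 0.0922
```

```bash
python3 - <<'E'
from h import *
tip(); tgt((.488,.317,.17),80.07)
E
```

```text
t 0.52 tcp [0.3631 0.4548 0.18  ] jaw 75.36 zax [-0.001 -0.002 -1.   ] F [ 0.2  0.  -0.4] gap 0.0922
row [-155.6 -101.8   10.2] [-0.0022 -0.0003 -0.0822] dist 186.2 deg 4.7 q7 0.37
```

Request:
play_rows(steps=[[-34, -22, 2, 0, 0, -0.02, 0.2], [-68, -44, 4, 0, 0, -0.04, 0.1], [-102, -66, 6, 0, 0, -0.06, 0.1], [-135, -88, 8, -0.001, 0, -0.08, 0.1], [-155.6, -101.8, 10, -0.002, 0, -0.082, 0.1]])

```text
clock: 0.93
ee_pos: [0.4908, 0.3124, 0.1699]
ee_rot: [0.278, 3.129, -0.003]
ft_force: [-0.4, -0.2, 0.1]
finger_gap: 0.0611
```

```bash
python3 - <<'E'
from h import *
s=tip(); tgt((.488,.317,.17),80.07)
cm=camera_model("wrist"); im,d=get_image("wrist"); cv2.imwrite("pics/w1.png",im); np.save("pics/w1.npy",d); import pickle; pickle.dump(cm,open("pics/w1.pkl","wb"))
E
```

```text
t 0.93 tcp [0.4908 0.3124 0.1699] jaw 79.85 zax [ 0.    -0.002 -1.   ] F [-0.4 -0.2  0.1] gap 0.0611
row [ 3.5  4.  -0.1] [-0.0018  0.0007 -0.0039] dist 5.3 deg 0.3 q7 0.8
```

View pics/w1.png

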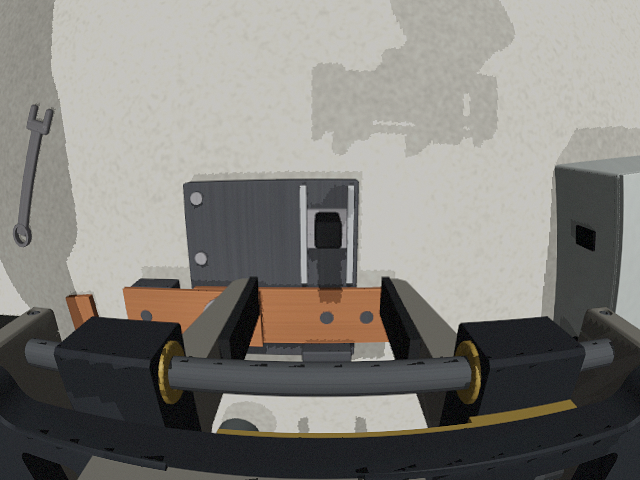

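The wrist picture shows the grip at about (328,230) between its rails, and the spanner at (35,175) well clear. I'll use the fisheye depth to locate the grip.

```bash
cat >> h.py <<'E'
def fray(cm,u,v):
    K=cm["camera_matrix"]; x=(np.asarray(u,float)-K[0,2])/K[0,0]; y=(np.asarray(v,float)-K[1,2])/K[1,1]
    th=np.hypot(x,y); k=np.where(th>1e-9,np.tan(np.minimum(th,1.5))/np.maximum(th,1e-9),1)
    return np.stack([x*k,-y*k,-np.ones_like(x)],-1)@R.from_rotvec(cm["orientation"]).as_matrix().T
def fcloud(cm,d):
    v,u=np.mgrid[0:480,0:640]; return cm["eye"]+fray(cm,u,v)*d[...,None]
def fplane(cm,u,v,z):
    r=fray(cm,u,v); return cm["eye"]+r*((z-cm["eye"][2])/r[...,2])[...,None]
def snap(n):
    import pickle
    tip(); cm=camera_model("wrist"); im,d=get_image("wrist"); cv2.imwrite(f"pics/{n}.png",im); np.save(f"pics/{n}.npy",d); pickle.dump(cm,open(f"pics/{n}.pkl","wb")); return cm,im,d
def load(n):
    import pickle
    return pickle.load(open(f"pics/{n}.pkl","rb")),cv2.imread(f"pics/{n}.png"),np.load(f"pics/{n}.npy")
def rect(pts):
    r=cv2.minAreaRect(pts[:,:2].astype(np.float32)*1000); return np.round(r[0],1),np.round(r[1],1),round(r[2],1)
E
python3 - <<'E'
from h import *
cm,im,d=load("w1"); P=fcloud(cm,d)
print("table",P[100,200].round(4),"plate",P[240,250].round(4),"bar",P[305,290].round(4))
win=np.zeros((480,640),bool); win[195:265,300:355]=1
s=P[win&(P[...,2]>.072)&(P[...,2]<.09)]; print("griptop",len(s),s.mean(0).round(4),rect(s))
# bar near edge
b=P[285:292,260:380]; 
hsv=cv2.cvtColor(im,cv2.COLOR_BGR2HSV); m=cv2.inRange(hsv,(5,120,90),(20,255,255))
e=[]
for u in range(262,315,3):
    v=np.where(m[270:320,u])[0].min()+270-.5; e.append(fplane(cm,u,v,.032))
e=np.array(e); vx,vy,cx,cy=cv2.fitLine(e[:,:2].astype(np.float32),cv2.DIST_HUBER,0,.01,.01).ravel(); print("edge",np.degrees(np.arctan2(vy,vx)),cx,cy)
# plate edge lines orientation: rails
E
```

```text
table [ 3.479e-01  2.172e-01 -3.000e-04] plate [0.4938 0.2435 0.0184] bar [0.5636 0.2696 0.0266]
griptop 786 [0.4869 0.3193 0.0793] (array([487.7, 319.1]), array([21.4, 22. ]), 80.7)
edge 78.630196 0.54167354 0.26795995
```

```bash
python3 - <<'E'
from h import *
tip(); tgt((.4875,.3192,.046),80.1)
E
```

```text
t 0.98 tcp [0.4937 0.3083 0.1695] jaw 79.49 zax [ 0.002 -0.004 -1.   ] F [ 2.2 -3.3 -0.7] gap 0.0566
row [  8.4  10.1 123.4] [-0.004   0.0025 -0.0106] dist 124.1 deg 0.7 q7 0.8
```

Request:
play_rows(steps=[[5, 5, 20, -0.002, 0.001, -0.005, 0.1], [8.4, 10.1, 50, -0.004, 0.002, -0.01, 0.1], [8.4, 10.1, 85, -0.004, 0.002, -0.01, 0.1], [8.4, 10.1, 110, -0.004, 0.002, -0.01, 0.1], [8.4, 10.1, 123, -0.004, 0.002, -0.01, 0.1]])

```text
clock: 1.4
ee_pos: [0.4851, 0.3181, 0.0429]
ee_rot: [-0.271, -3.126, 0.006]
ft_force: [0.2, 0.2, 0.3]
finger_gap: 0.0502
```

```bash
python3 - <<'E'
from h import *
tip(); tgt((.4875,.3192,.046),80.1)
E
```

```text
t 1.4 tcp [0.4851 0.3181 0.0429] jaw 80.08 zax [-0.004 -0.003 -1.   ] F [0.2 0.2 0.3] gap 0.0502
row [-2.1  1.5 -3.1] [-0.0039 -0.0035 -0.0003] dist 4.1 deg 0.3 q7 0.8
```

Request:
play_rows(steps=[[-2, 1.5, -2, -0.004, -0.003, 0, -0.7], [-2, 1.5, -2, -0.004, -0.003, 0, -0.7], [-2, 1.5, -2, -0.004, -0.003, 0, -0.7], [-2, 1.5, -2, -0.004, -0.003, 0, -0.7]], grip_force=12)

```text
clock: 1.73
ee_pos: [0.4885, 0.3201, 0.0467]
ee_rot: [0.271, 3.128, 0.004]
ft_force: [0.3, -0.1, -0.0]
finger_gap: 0.0259
```

```bash
python3 - <<'E'
from h import *
tip()
E
```

```text
t 1.73 tcp [0.4885 0.3201 0.0467] jaw 80.08 zax [ 0.002  0.002 -1.   ] F [ 0.3 -0.1 -0. ] gap 0.0259
```

Request:
play_rows(steps=[[0, 0, 0, 0, 0, 0, -0.8], [0, 0, 0, 0, 0, 0, -0.8], [-8, 0, 0, 0, 0, 0, -0.8], [-16, 0, 0, 0, 0, 0, -0.8], [-24, 0, 0, 0, 0, 0, -0.8]])

```text
clock: 2.15
ee_pos: [0.513, 0.3153, 0.0472]
ee_rot: [0.272, 3.128, 0.003]
ft_force: [-3.4, -3.4, 3.4]
finger_gap: 0.0222
```

```bash
python3 - <<'E'
from h import *
tip()
E
```

```text
t 2.15 tcp [0.513  0.3153 0.0472] jaw 80.07 zax [ 0.002  0.002 -1.   ] F [-3.4 -3.4  3.4] gap 0.0222
```

Request:
play_rows(steps=[[-6, 0, 0, 0, 0, 0, -0.8], [-12, 0, 0, 0, 0, 0, -0.8], [-15, 0, 0, 0, 0, 0, -0.8], [-17, 0, 0, 0, 0, 0, -0.8], [-18, 0, 0, 0, 0, 0, -0.8]])

```text
clock: 2.57
ee_pos: [0.531, 0.3121, 0.0472]
ee_rot: [0.272, 3.128, 0.003]
ft_force: [-1.7, -2.0, 0.9]
finger_gap: 0.0217
```

Request:
play_rows(steps=[[-1, 0, 0, 0, 0, 0, -0.8], [-2, 0, 0, 0, 0, 0, -0.8], [-3, 0, 0, 0, 0, 0, -0.8]])

```text
clock: 2.82
ee_pos: [0.5316, 0.312, 0.0472]
ee_rot: [-0.271, -3.127, -0.001]
ft_force: [-8.5, -1.4, 5.9]
finger_gap: 0.0218
```

Request:
play_rows(steps=[[-2, 0, 0, 0, 0, 0, -0.8], [-4, 0, 0, 0, 0, 0, -0.8], [-4, 0, 0, 0, 0, 0, -0.8]])

```text
clock: 3.07
ee_pos: [0.5315, 0.312, 0.0471]
ee_rot: [-0.268, -3.121, 0.001]
ft_force: [-10.0, -2.2, 7.8]
finger_gap: 0.0223
```

```bash
python3 - <<'E'
from h import *
tip()
E
```

```text
t 3.07 tcp [0.5315 0.312  0.0471] jaw 80.18 zax [-0.009 -0.    -1.   ] F [-10.   -2.2   7.8] gap 0.0223
```

The grip stopped at 10 N and would go no further, which agrees with the 23 mm distance to the bar edge. I'll ease off, release and lift.

Request:
play_rows(steps=[[0, 0, 0, 0, 0, 0, -0.3], [0, 0, 0, 0, 0, 0, 0], [0, 0, 0, 0, 0, 0, 0.1]])

```text
clock: 3.32
ee_pos: [0.5326, 0.3128, 0.0476]
ee_rot: [-0.268, -3.123, -0.001]
ft_force: [0.3, 0.2, 0.2]
finger_gap: 0.0402
```

Request:
play_rows(steps=[[0, 0, -20, 0, 0, 0, 0.1], [0, 0, -55, 0, 0, 0, 0.1], [0, 0, -95, 0, 0, 0, 0.1], [30, -20, -125, 0, 0, 0, 0.1], [50, -60, -135, 0, 0, 0, 0.1]])

```text
clock: 3.73
ee_pos: [0.4811, 0.2733, 0.185]
ee_rot: [0.262, 3.131, 0.013]
ft_force: [0.5, -0.5, 1.0]
finger_gap: 0.0506
```

```bash
python3 - <<'E'
from h import *
cm,im,d=snap("w2")
E
```

```text
t 3.73 tcp [0.4811 0.2733 0.185 ] jaw 80.45 zax [ 0.001  0.008 -1.   ] F [ 0.5 -0.5  1. ] gap 0.0506
```

View pics/w2.png

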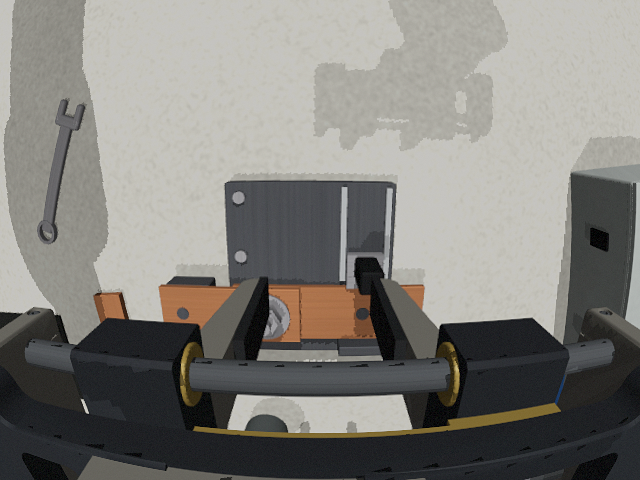

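The wrist picture shows the grip now against the copper bar at (368,275); the nut at (275,318) is half hidden by a finger. I'll move the camera directly over the nut and look again.

```bash
python3 - <<'E'
from h import *
tip(); tgt((.637,.192,.20),80.1)
E
```

```text
t 3.78 tcp [0.476  0.2638 0.1845] jaw 80.14 zax [-0.005  0.002 -1.   ] F [-4.8 -5.9 -1.4] gap 0.0508
row [-170.8  -43.1  -16.4] [ 0.0007 -0.0054  0.0008] dist 176.9 deg 0.3 q7 0.86
```

Request:
play_rows(steps=[[-38, -10, -4, 0, -0.005, 0, 0.1], [-76, -20, -8, 0, -0.005, 0, 0.1], [-114, -30, -12, 0, -0.005, 0, 0.1], [-150, -38, -15, 0, -0.005, 0, 0.1], [-171, -43, -16, 0, -0.005, 0, 0.1]])

```text
clock: 4.2
ee_pos: [0.6417, 0.1888, 0.2003]
ee_rot: [0.275, 3.125, 0.0]
ft_force: [-0.6, -0.2, 0.2]
finger_gap: 0.0502
```

Request:
play_rows(steps=[[0, 0, 0, 0, 0, 0, 0.1]])

```text
clock: 4.28
ee_pos: [0.6462, 0.185, 0.2]
ee_rot: [0.284, 3.121, -0.002]
ft_force: [-0.4, -0.3, -0.4]
finger_gap: 0.0507
```

```bash
python3 - <<'E'
from h import *
cm,im,d=snap("w3"); print(cm["eye"])
cv2.imwrite("pics/w3c.png",cv2.resize(im[150:330,220:440],None,fx=3.5,fy=3.3,interpolation=cv2.INTER_CUBIC))
E
```

```text
t 4.28 tcp [0.6462 0.185  0.2   ] jaw 79.61 zax [ 0.008 -0.002 -1.   ] F [-0.4 -0.3 -0.4] gap 0.0507
[0.57425337 0.19775594 0.39190689]
```

View pics/w3.png

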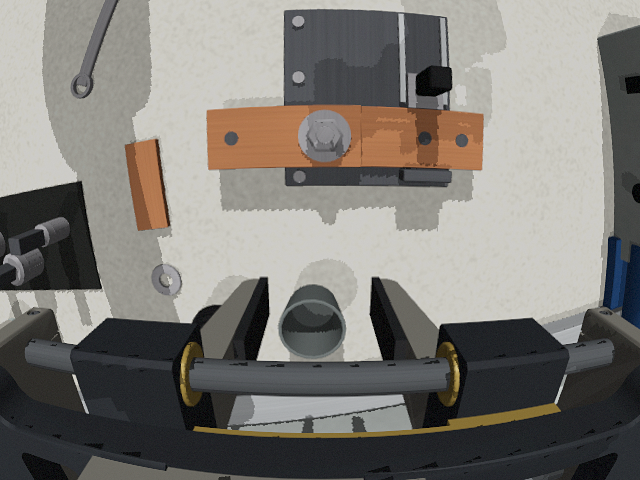

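View pics/w3c.png

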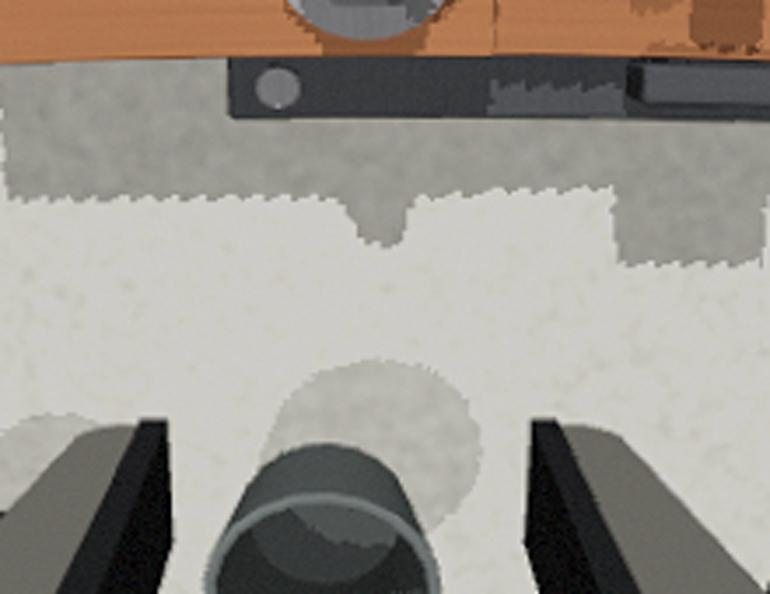

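The tilted wrist view now shows the nut clearly at (325,137) and the grip at (433,80). I'll enlarge it and measure the nut, bar and grip.

```bash
python3 - <<'E'
from h import *
cm,im,d=load("w3"); P=fcloud(cm,d)
cv2.imwrite("pics/w3c.png",cv2.resize(im[60:190,240:470],None,fx=3.4,fy=3.4,interpolation=cv2.INTER_CUBIC))
win=np.zeros((480,640),bool); win[90:180,290:360]=1
Z=P[...,2]
for nm,w,a,b in (("stud",win,.0605,.07),("nut",win,.05,.058),("washer",win,.0375,.0415)):
    s=P[w&(Z>a)&(Z<b)]; print(nm,len(s),s.mean(0).round(4),((s.max(0)+s.min(0))/2).round(4),rect(s) if len(s) else 0)
    if nm=="washer": print(cv2.minEnclosingCircle(s[:,:2].astype(np.float32)*1000))
w=np.zeros_like(win); w[55:110,405:460]=1
s=P[w&(Z>.072)&(Z<.09)]; print("grip",len(s),s.mean(0).round(4),rect(s))
hsv=cv2.cvtColor(im,cv2.COLOR_BGR2HSV); m=cv2.inRange(hsv,(5,100,40),(20,255,255))
for nm,z,cols in(("R",.036,range(212,300,4)),("L",.03,range(370,480,4))):
  for f in("near","far"):
    e=[]
    for u in cols:
        vs=np.where(m[90:185,u])[0]+90
        e.append(fplane(cm,u,vs.min()-.5 if f=="near" else vs.max()+.5,z))
    e=np.array(e); vx,vy,cx,cy=cv2.fitLine(e[:,:2].astype(np.float32),cv2.DIST_HUBER,0,.01,.01).ravel(); print(nm,f,np.degrees(np.arctan2(vy,vx)),cx,cy)
# plate top mask: long edge
print("bar z",P[140,270].round(4),P[120,380].round(4),"table",P[230,200].round(4))
E
```

```text
stud 244 [0.5654 0.2041 0.0638] [0.5654 0.2039 0.0637] (array([565.3, 204.1]), array([15.3, 14.4]), 40.6)
nut 696 [0.5658 0.2039 0.0533] [0.5656 0.204  0.0532] (array([565.5, 203.9]), array([32.6, 29.5]), 79.6)
washer 838 [0.5659 0.204  0.0383] [0.5622 0.2042 0.0389] (array([564.7, 201.9]), array([53.9, 49.6]), 77.2)
((560.5950317382812, 199.3270263671875), 31.864641189575195)
grip 611 [0.5313 0.3101 0.0792] (array([531.2, 311.5]), array([23.1, 22.6]), 79.0)
R near 80.324326 0.5249586 0.14396128
R far 79.45412 0.58218634 0.12785871
L near 79.4066 0.5538808 0.3072301
L far 80.17045 0.610962 0.29035777
bar z [0.5601 0.1529 0.0361] [0.5592 0.2608 0.0268] table [0.6389 0.0503 0.    ]
```

View pics/w3c.png

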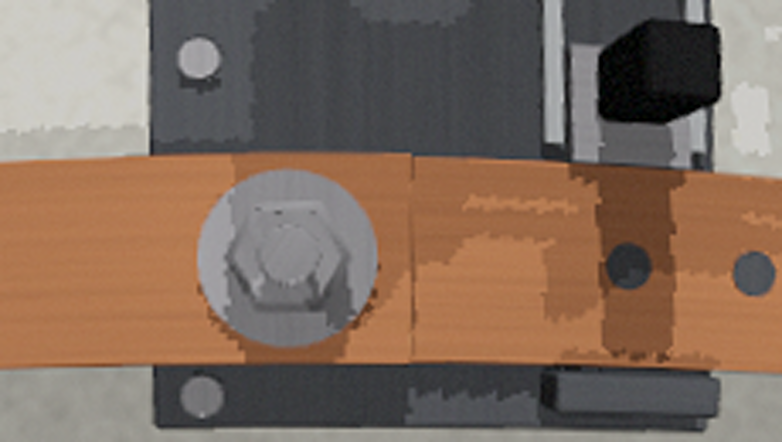

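Nut centre is (0.5655, 0.2040) with two flats square to jig x, and the jig yaw is about −10°. The grip measures (0.531, 0.311), which is home. Now I'll move over the sockets.

```bash
python3 - <<'E'
from h import *
tip(); tgt((.68,-.24,.20),85)
E
```

```text
t 4.33 tcp [0.6445 0.1858 0.1998] jaw 79.65 zax [ 0.006 -0.002 -1.   ] F [-0.4 -0.1  0.3] gap 0.0502
row [-111.4 -412.5    0.8] [-0.001   0.0064 -0.0934] dist 427.2 deg 5.4 q7 1.11
```

Request:
play_rows(steps=[[-10, -38, 0, 0, 0.002, -0.02, 0.1], [-20, -76, 0, 0, 0.004, -0.03, 0.1], [-30, -114, 0, 0, 0.006, -0.04, 0.1], [-40, -152, 0, 0, 0.006, -0.05, 0.1], [-50, -190, 0, 0, 0.006, -0.05, 0.1]])

```text
clock: 4.75
ee_pos: [0.6587, -0.0101, 0.2003]
ee_rot: [0.201, 3.135, -0.0]
ft_force: [0.6, -0.3, 0.3]
finger_gap: 0.0506
```

Request:
play_rows(steps=[[-10, -38, 0, 0, 0, -0.01, 0.1], [-20, -76, 0, 0, 0, -0.02, 0.1], [-30, -114, 0, 0, 0, -0.03, 0.1], [-40, -152, 0, 0, 0, -0.04, 0.1], [-50, -190, 0, 0, 0, -0.05, 0.1]])

```text
clock: 5.17
ee_pos: [0.6838, -0.2047, 0.2005]
ee_rot: [0.119, 3.139, 0.002]
ft_force: [0.1, 0.5, 0.4]
finger_gap: 0.0506
```

```bash
python3 - <<'E'
from h import *
cm,im,d=snap("w4"); print(cm["eye"])
E
```

```text
t 5.17 tcp [ 0.6838 -0.2047  0.2005] jaw 85.65 zax [ 0.001  0.001 -1.   ] F [0.1 0.5 0.4] gap 0.0506
[ 0.61227495 -0.19997512  0.39291583]
```

View pics/w4.png

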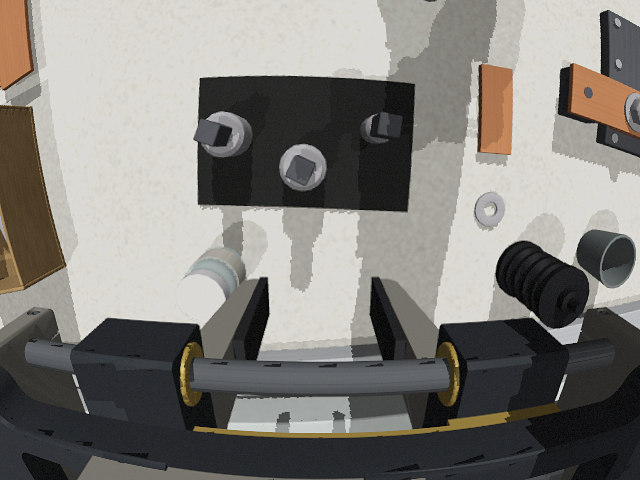

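The picture shows all three sockets on the mat: the middle one at (302,168), the left one at (222,133) and the slim one at (383,127). I'll measure the shanks and look for marks on the barrels.

```bash
python3 - <<'E'
from h import *
cm,im,d=load("w4"); P=fcloud(cm,d); Z=P[...,2]
c=im[85:205,185:420]; cv2.imwrite("pics/w4c.png",cv2.resize(cv2.convertScaleAbs(c,alpha=1.6),None,fx=3.4,fy=3.4,interpolation=cv2.INTER_CUBIC))
cv2.imwrite("pics/w4d.png",cv2.resize(cv2.convertScaleAbs(im[135:200,270:340],alpha=2),None,fx=8,fy=8,interpolation=cv2.INTER_NEAREST))
cv2.imwrite("pics/w4e.png",cv2.resize(cv2.convertScaleAbs(im[100:165,185:260],alpha=2),None,fx=8,fy=8,interpolation=cv2.INTER_NEAREST))
for nm,(u0,u1,v0,v1) in {"mid":(275,330,140,195),"left":(185,255,105,165),"slim":(355,412,100,150)}.items():
    w=np.zeros(Z.shape,bool); w[v0:v1,u0:u1]=1
    s=P[w&(Z>.092)&(Z<.106)]; print(nm,"top",len(s),s.mean(0).round(4),rect(s))
    s=P[w&(Z>.045)&(Z<.058)]; print(nm,"barrel",len(s),s.mean(0).round(4),cv2.minEnclosingCircle(s[:,:2].astype(np.float32)*1000))
# mat corners
m=cv2.inRange(im,(0,0,0),(60,60,60)); m[:70]=0;m[215:]=0;m[:,:190]=0;m[:,420:]=0
cs,_=cv2.findContours(m,cv2.RETR_EXTERNAL,cv2.CHAIN_APPROX_NONE); c=max(cs,key=cv2.contourArea)
q=c[:,0,:]; w=fplane(cm,q[:,0],q[:,1],.004); print("mat",rect(w))
E
```

```text
mid top 563 [ 0.6287 -0.2161  0.0968] (array([ 628.8, -216.4]), array([19.3, 19.4]), 61.6)
mid barrel 1082 [ 0.6276 -0.215   0.0499] ((629.1984252929688, -216.29611206054688), 21.921968460083008)
left top 524 [ 0.5901 -0.289   0.0965] (array([ 589.7, -289.4]), array([19.2, 19.7]), 61.4)
left barrel 951 [ 0.5909 -0.2836  0.05  ] ((589.814208984375, -289.74774169921875), 22.43889808654785)
slim top 557 [ 0.5968 -0.1425  0.0966] (array([ 596.9, -142.1]), array([19.5, 19.3]), 78.5)
slim barrel 176 [ 0.6001 -0.1489  0.0493] ((596.7826538085938, -142.80247497558594), 13.502667427062988)
mat (array([ 604. , -214.9]), array([228.1, 138.6]), 83.5)
```

View pics/w4d.png

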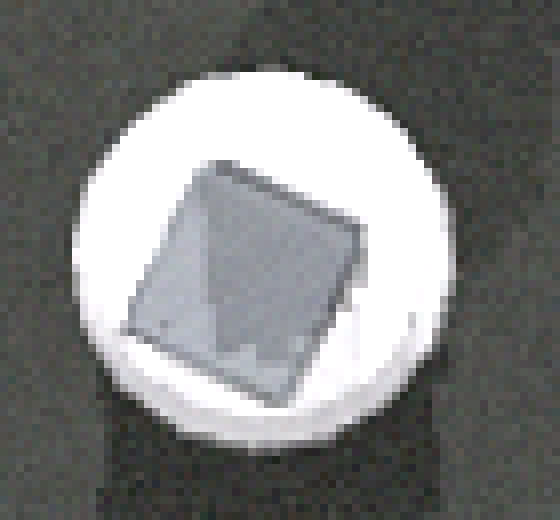

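View pics/w4e.png

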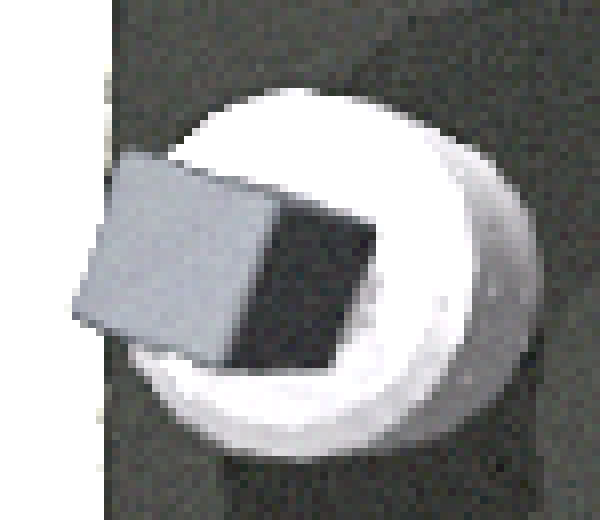

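Both full-size sockets are clear: middle (0.6289, −0.2163) and left (0.5898, −0.2895), with shank faces at about 61.5° modulo 90. I can't see any phase mark. The hex phase could therefore be either of two, 30° apart, so I'll try both at the nut. I'll start with the middle socket, jaw at 61.6°.

```bash
python3 - <<'E'
from h import *
tip(); tgt((.6289,-.2163,.13),61.6)
E
```

```text
t 5.22 tcp [ 0.6825 -0.2166  0.2003] jaw 85.08 zax [ 0.001 -0.007 -1.   ] F [-1.6 -6.1 -0.2] gap 0.0506
row [53.5 -3.8 70.3] [-0.0065  0.0025  0.4098] dist 88.4 deg 23.5 q7 1.83
```

Request:
play_rows(steps=[[15, -1, 5, -0.003, 0, 0.1, 0], [30, -2, 12, -0.006, 0, 0.2, 0], [45, -3, 25, -0.006, 0.002, 0.3, 0], [53.5, -3.8, 45, -0.006, 0.002, 0.38, 0], [53.5, -3.8, 68, -0.006, 0.002, 0.41, 0]])

```text
clock: 5.63
ee_pos: [0.6277, -0.2152, 0.133]
ee_rot: [0.776, 3.042, 0.0]
ft_force: [0.4, 0.5, -0.8]
finger_gap: 0.0459
```

```bash
python3 - <<'E'
from h import *
tip(); tgt((.6289,-.2163,.058),61.6)
E
```

```text
t 5.63 tcp [ 0.6277 -0.2152  0.133 ] jaw 61.38 zax [ 0.002 -0.    -1.   ] F [ 0.4  0.5 -0.8] gap 0.0459
row [-1.4 -0.5 75.1] [ 0.0007  0.0021 -0.0039] dist 75.1 deg 0.3 q7 1.49
```

Request:
play_rows(steps=[[-1.4, -0.5, 15, 0, 0.002, -0.004, 0], [-1.4, -0.5, 35, 0, 0.002, -0.004, 0], [-1.4, -0.5, 55, 0, 0.002, -0.004, 0], [-1.4, -0.5, 68, 0, 0.002, -0.004, 0], [-1.4, -0.5, 74, 0, 0.002, -0.004, 0]])

```text
clock: 6.05
ee_pos: [0.6278, -0.2147, 0.0568]
ee_rot: [-0.767, -3.043, -0.002]
ft_force: [-0.3, 0.6, 0.6]
finger_gap: 0.0459
```

```bash
python3 - <<'E'
from h import *
tip(); tgt((.6289,-.2163,.058),61.6)
E
```

```text
t 6.05 tcp [ 0.6278 -0.2147  0.0568] jaw 61.71 zax [-0.003  0.002 -1.   ] F [-0.3  0.6  0.6] gap 0.0459
row [-1.7 -0.9 -1.2] [ 0.0006 -0.0032  0.0019] dist 2.3 deg 0.2 q7 1.52
```

Request:
play_rows(steps=[[-1.7, -0.9, -1, 0, -0.003, 0, -0.3], [-1.7, -0.9, -1, 0, -0.003, 0, -0.9], [-1.7, -0.9, -1, 0, -0.003, 0, -0.9], [-1.7, -0.9, -1, 0, -0.003, 0, -0.9], [-1.7, -0.9, -1, 0, -0.003, 0, -0.9]], grip_force=45)

```text
clock: 6.47
ee_pos: [0.6297, -0.2165, 0.059]
ee_rot: [0.767, 3.044, 0.001]
ft_force: [0.7, 0.9, 2.4]
finger_gap: 0.0183
```

```bash
python3 - <<'E'
from h import *
tip()
E
```

```text
t 6.47 tcp [ 0.6297 -0.2165  0.059 ] jaw 61.71 zax [ 0.002  0.    -1.   ] F [0.7 0.9 2.4] gap 0.0183
```

Request:
play_rows(steps=[[0, 0, 0, 0, 0, 0, -0.9], [0, 0, -20, 0, 0, 0, -0.9], [0, 0, -50, 0, 0, 0, -0.9], [0, 0, -80, 0, 0, 0, -0.9], [0, 0, -105, 0, 0, 0, -0.9]])

```text
clock: 6.88
ee_pos: [0.6293, -0.2166, 0.1655]
ee_rot: [0.767, 3.044, 0.001]
ft_force: [0.9, -0.3, -2.9]
finger_gap: 0.0186
```

```bash
python3 - <<'E'
from h import *
tip(); tgt((.5657,.2041,.163),80)
E
```

```text
t 6.88 tcp [ 0.6293 -0.2166  0.1655] jaw 61.7 zax [ 0.002  0.    -1.   ] F [ 0.9 -0.3 -2.9] gap 0.0186
row [255.5 340.3   2.4] [ 0.0008  0.0019 -0.3193] dist 425.5 deg 18.3 q7 1.49
```

Request:
play_rows(steps=[[20, 27, 0, 0, 0, -0.06, -0.9], [43, 58, 0, 0, 0, -0.12, -0.9], [67, 90, 0, 0, 0.001, -0.2, -0.9], [91, 122, 0, 0, 0.001, -0.26, -0.9], [115, 154, 0, 0, 0.002, -0.32, -0.9]])

```text
clock: 7.3
ee_pos: [0.5999, -0.0249, 0.1653]
ee_rot: [-0.269, -3.13, -0.001]
ft_force: [0.7, 0.5, -3.4]
finger_gap: 0.0186
```

```bash
python3 - <<'E'
from h import *
tip(); tgt((.5657,.2041,.163),80)
E
```

```text
t 7.3 tcp [ 0.5999 -0.0249  0.1653] jaw 80.18 zax [-0.     0.001 -1.   ] F [ 0.7  0.5 -3.4] gap 0.0186
row [ 72.8 219.8   2.5] [ 0.0007 -0.0006  0.0032] dist 231.5 deg 0.2 q7 1.46
```

Request:
play_rows(steps=[[12, 37, 0, 0, 0, 0, -0.9], [24, 74, 0, 0, 0, 0, -0.9], [36, 111, 0, 0, 0, 0, -0.9], [48, 148, 1, 0, 0, 0, -0.9], [60, 180, 2, 0, 0, 0.003, -0.9]])

```text
clock: 7.72
ee_pos: [0.5705, 0.1655, 0.1634]
ee_rot: [-0.272, -3.129, -0.002]
ft_force: [0.7, 0.4, -3.3]
finger_gap: 0.0186
```

```bash
python3 - <<'E'
from h import *
tip(); tgt((.5657,.2041,.14),80)
E
```

```text
t 7.72 tcp [0.5705 0.1655 0.1634] jaw 80.08 zax [-0.001  0.001 -1.   ] F [ 0.7  0.4 -3.3] gap 0.0186
row [11.4 37.2 23.5] [ 0.0013 -0.0009  0.0014] dist 45.4 deg 0.1 q7 1.11
```

Request:
play_rows(steps=[[5, 18, 4, 0, 0, 0, -0.9], [10.9, 37.3, 12, 0.001, -0.001, 0, -0.9], [10.9, 37.3, 20, 0.001, -0.001, 0, -0.9], [10.9, 37.3, 23, 0.001, -0.001, 0.001, -0.9]])

```text
clock: 8.05
ee_pos: [0.5646, 0.2051, 0.1389]
ee_rot: [-0.268, -3.128, 0.001]
ft_force: [-0.5, -1.4, -4.0]
finger_gap: 0.0184
```

```bash
python3 - <<'E'
from h import *
cm,im,d=snap("w5"); tgt((.5663,.2041,.118),80)
i,_=get_image("scene"); cv2.imwrite("pics/s5.png",cv2.resize(i[160:290,340:520],None,fx=4,fy=4,interpolation=cv2.INTER_CUBIC))
E
```

```text
t 8.05 tcp [0.5646 0.2051 0.1389] jaw 80.19 zax [-0.002 -0.001 -1.   ] F [-0.5 -1.4 -4. ] gap 0.0184
row [-1.1  1.1 20.7] [-0.002  -0.0022  0.0006] dist 20.8 deg 0.2 q7 1.04
```

View pics/s5.png

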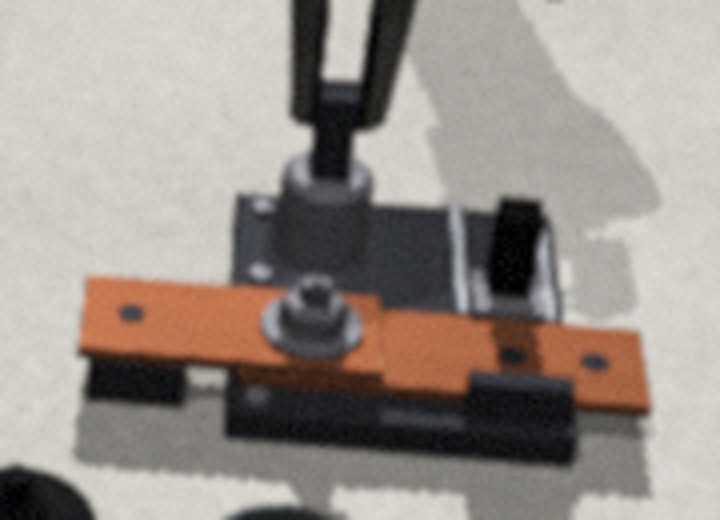

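View pics/w5.png

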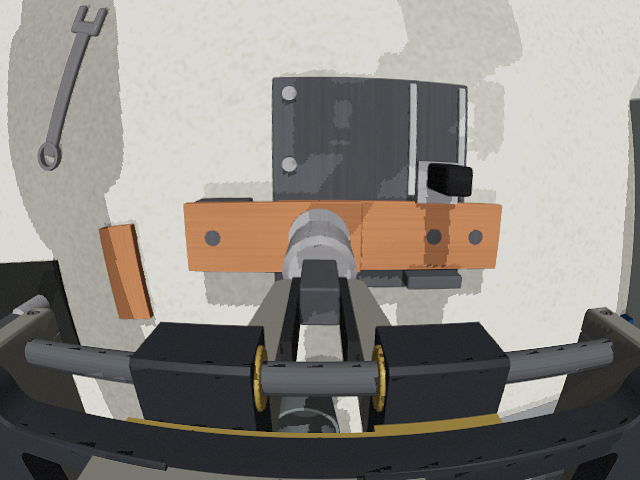

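The socket hangs upright above the nut, its barrel at (320,240) in the wrist picture. Going down for the first try (phase A).

Request:
play_rows(steps=[[-1.1, 1.1, 8, -0.002, -0.002, 0, -0.9], [-1.1, 1.1, 16, -0.002, -0.002, 0, -0.9], [-1.1, 1.1, 21, -0.002, -0.002, 0, -0.9], [-1.1, 1.1, 21, -0.002, -0.002, 0, -0.9]])

```text
clock: 8.48
ee_pos: [0.5661, 0.202, 0.1168]
ee_rot: [-0.277, -3.128, 0.002]
ft_force: [-0.1, 0.7, -3.4]
finger_gap: 0.0188
```

```bash
python3 - <<'E'
from h import *
tip(); tgt((.5663,.2041,.106),80)
E
```

```text
t 8.48 tcp [0.5661 0.202  0.1168] jaw 79.88 zax [-0.002 -0.001 -1.   ] F [-0.1  0.7 -3.4] gap 0.0188
row [ 0.1  2.1 10.8] [-0.0015 -0.0017 -0.0022] dist 11.0 deg 0.2 q7 1.05
```

Request:
play_rows(steps=[[0.1, 2.1, 3, -0.001, -0.001, -0.002, -0.9], [0.1, 2.1, 6, -0.001, -0.001, -0.002, -0.9], [0.1, 2.1, 8, -0.001, -0.001, -0.002, -0.9], [0.1, 2.1, 10, -0.001, -0.001, -0.002, -0.9]])

```text
clock: 8.82
ee_pos: [0.5663, 0.2042, 0.1066]
ee_rot: [-0.274, -3.129, 0.001]
ft_force: [-0.4, -0.2, -3.2]
finger_gap: 0.0183
```

```bash
python3 - <<'E'
from h import *
tip(); tgt((.5663,.2041,.102),80)
E
```

```text
t 8.82 tcp [0.5663 0.2042 0.1066] jaw 80.0 zax [-0.001 -0.    -1.   ] F [-0.4 -0.2 -3.2] gap 0.0183
row [ 0.  -0.1  4.6] [-0.0004 -0.0007 -0.    ] dist 4.6 deg 0.0 q7 1.05
```

Request:
play_rows(steps=[[0, 0, 2, 0, 0, 0, -0.9], [0, 0, 4, 0, 0, 0, -0.9], [0, 0, 5, 0, 0, 0, -0.9]])

```text
clock: 9.07
ee_pos: [0.5663, 0.2042, 0.1014]
ee_rot: [-0.274, -3.129, 0.001]
ft_force: [0.2, -0.6, -2.6]
finger_gap: 0.0186
```

```bash
python3 - <<'E'
from h import *
tip(); tgt((.5663,.2041,.094),80)
E
```

```text
t 9.07 tcp [0.5663 0.2042 0.1014] jaw 80.0 zax [-0.001 -0.    -1.   ] F [ 0.2 -0.6 -2.6] gap 0.0186
row [-0.  -0.1  7.4] [-0.0005 -0.0008  0.    ] dist 7.4 deg 0.1 q7 1.05
```

No contact at 7 mm above the washer, well below the 14 mm stop height, so this socket fits. Continuing down gently.

Request:
play_rows(steps=[[0, 0, 2, 0, 0, 0, -0.9], [0, 0, 4, 0, 0, 0, -0.9], [0, 0, 6, 0, 0, 0, -0.9], [0, 0, 7, 0, 0, 0, -0.9]])

```text
clock: 9.4
ee_pos: [0.5661, 0.2041, 0.0941]
ee_rot: [-0.274, -3.128, 0.001]
ft_force: [0.4, 0.3, -4.2]
finger_gap: 0.0188
```

Request:
play_rows(steps=[[0, 0, 1, 0, 0, 0, -0.9], [0, 0, 2, 0, 0, 0, -0.9], [0, 0, 3, 0, 0, 0, -0.9]])

```text
clock: 9.65
ee_pos: [0.5668, 0.2043, 0.094]
ee_rot: [-0.274, -3.13, -0.0]
ft_force: [-6.7, -1.8, 20.5]
finger_gap: 0.0182
```

```bash
python3 - <<'E'
from h import *
tip()
E
```

```text
t 9.65 tcp [0.5668 0.2043 0.094 ] jaw 80.0 zax [-0.  0. -1.] F [-6.7 -1.8 20.5] gap 0.0182
```

It seated at TCP z = 0.094, exactly where the washer predicts, with 20 N of contact. I'll ease to a light push and check in the cameras.

Request:
play_rows(steps=[[0, 0, 1, 0, 0, 0, -0.9], [0, 0, 1, 0, 0, 0, -0.9], [0, 0, 1, 0, 0, 0, -0.9]])

```text
clock: 9.9
ee_pos: [0.5677, 0.2046, 0.0939]
ee_rot: [0.274, 3.128, 0.002]
ft_force: [-0.9, -0.7, 6.0]
finger_gap: 0.0183
```

```bash
python3 - <<'E'
from h import *
cm,im,d=snap("w6"); P=fcloud(cm,d); Z=P[...,2]
i,ds=get_image("scene"); cv2.imwrite("pics/s6.png",cv2.resize(i[160:290,340:520],None,fx=4,fy=4,interpolation=cv2.INTER_CUBIC))
cv2.imwrite("pics/s6f.png",i)
it,_=get_image("top"); cv2.imwrite("pics/t6.png",it)
m=(np.hypot(P[...,0]-.566,P[...,1]-.204)<.021)&(Z>.07)&(Z<.1)
print("barrel top z (wrist)",np.percentile(Z[m],[50,90,95]).round(4),m.sum())
Q=cloud(camera_model("scene"),ds)
m=(np.hypot(Q[...,0]-.566,Q[...,1]-.204)<.03)&(Q[...,2]>.025)&(Q[...,2]<.1)
zz=Q[m][:,2]; print("scene z hist",np.histogram(zz,np.arange(.025,.1,.005)))
w=np.zeros(Z.shape,bool); w[100:260,400:520]=1
s=P[w&(Z>.074)&(Z<.09)&(P[...,1]>.28)&(P[...,1]<.34)]; print("grip",len(s),s.mean(0).round(4),rect(s))
tip()
E
```

```text
t 9.9 tcp [0.5677 0.2046 0.0939] jaw 80.0 zax [ 0.002  0.001 -1.   ] F [-0.9 -0.7  6. ] gap 0.0183
barrel top z (wrist) [0.0855 0.0897 0.0958] 2092
scene z hist (array([  0,  31, 114,  52,  37,  44,  47,  40,  48,  49,  38,  85, 117,
        24,  23]), array([0.025, 0.03 , 0.035, 0.04 , 0.045, 0.05 , 0.055, 0.06 , 0.065,
       0.07 , 0.075, 0.08 , 0.085, 0.09 , 0.095, 0.1  ]))
grip 1197 [0.5303 0.3099 0.0793] (array([530.6, 311.1]), array([22.5, 21.9]), 81.8)
t 10.05 tcp [0.5677 0.2046 0.0939] jaw 79.99 zax [ 0.002  0.001 -1.   ] F [-1.1 -0.6  7.2] gap 0.0187
```

View pics/s6.png

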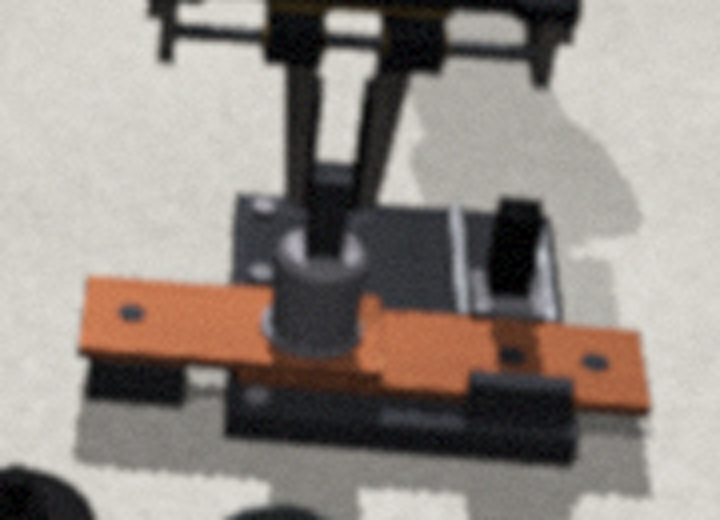

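View pics/s6f.png

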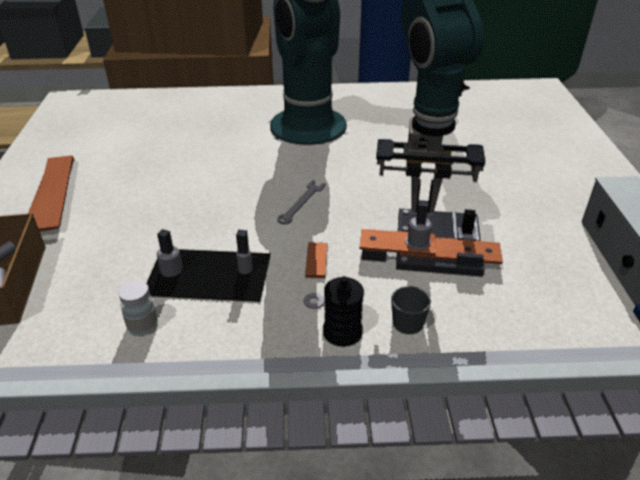

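View pics/w6.png

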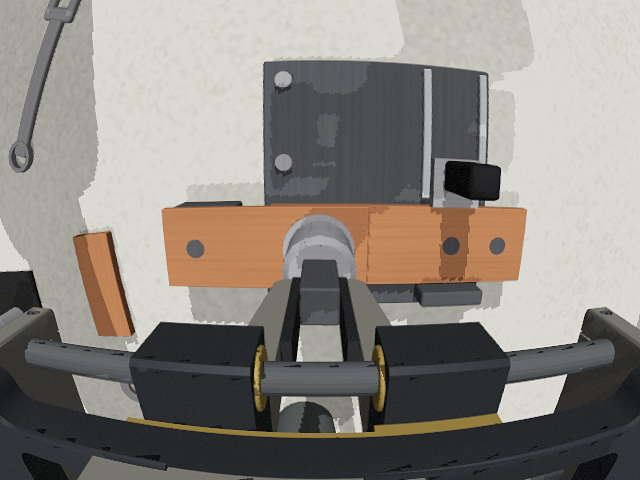

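The pictures show the socket's barrel down on the washer (scene crop, about (318,340)). Its top is at about 0.087 m, as it should be when seated. The grip is still home, 23 mm from the bar edge, and the other things are where they were. Handing in.

```bash
python3 - <<'E'
from h import *
tip(); print(close_job())
E
```

```text
t 10.05 tcp [0.5677 0.2046 0.0939] jaw 79.99 zax [ 0.002  0.001 -1.   ] F [-1.1 -0.6  7.2] gap 0.0187
the job is handed in; nothing more can be done
None
```

I pushed the clamp grip home first. Then I took the middle socket, and it went fully down over the nut on the first try. I handed the job in at 10.05 s, still gripping that socket.

- **Clamp:** it stopped against about 10 N and went no further. The last camera check put the grip axis 23 mm from the copper bar's edge, which is its home distance.
- **Socket:** it passed the 14 mm height where the narrow one would stop with no resistance, and came to rest at the predicted height with 20 N of contact. I then eased to about 7 N of push. The barrel top measured about 0.086–0.087 m against 0.087 m expected.
- **Left alone:** the first socket fitted, so I never picked up the other one and nothing had to be stood back on the mat. The last scene picture shows the slim socket and the other things where they were.

No check failed. The only disagreements were a few mm between cameras: the scene camera's depth read about 6 mm further along x than the top camera, so I used the wrist camera's figures for grasping.

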